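# Put the printing rollers to rest in their V-groove cradles

## Task

Put away the three ribbed printing rollers: lay each one in the cradle made for its length, short in short, middle in middle and long in long, with both ends of its axle resting down in the V-grooves and its barrel hanging free between the cheeks. Leave the two hand printing blocks where they lie.

Things in the scene. Friction and masses are not known exactly. Their poses are not given: they have to be found in the camera images.
- short_roller: short printing roller, loose, 160 g (give or take 30 %): wooden barrel 54 mm long, 42 mm in diameter (41 across opposite pairs of ribs), 12 rounded ribs along it; steel axle 14 mm thick sticks out 22 mm at each end (98 mm overall). Origin in the barrel's middle on its axis, x along the axle, ends alike. Starts lying on the table, origin 20 mm above it.
- middle_roller: middle printing roller, loose, 230 g (give or take 30 %): wooden barrel 84 mm long, 42 mm in diameter (41 across opposite pairs of ribs), 12 rounded ribs along it; steel axle 14 mm thick sticks out 22 mm at each end (128 mm overall). Origin in the barrel's middle on its axis, x along the axle, ends alike. Starts lying on the table, origin 20 mm above it.
- long_roller: long printing roller, loose, 300 g (give or take 30 %): wooden barrel 114 mm long, 42 mm in diameter (41 across opposite pairs of ribs), 12 rounded ribs along it; steel axle 14 mm thick sticks out 22 mm at each end (158 mm overall). Origin in the barrel's middle on its axis, x along the axle, ends alike. Starts lying on the table, origin 20 mm above it.
- short_cradle: short roller's cradle, fixed, wooden: base board 86 x 60 x 6 mm, at each end an upright cheek 8 mm thick; cheeks 70 mm apart inside, 8 mm spare at each barrel end. In each cheek a 90-degree V-groove, bottom 24 mm, mouth (36 mm wide) 42 mm above the table; a seated axle lies 34 mm above it. Origin on the table under the middle; x from cheek to cheek (axle direction), z up.
- middle_cradle: middle roller's cradle, fixed, wooden: base board 116 x 60 x 6 mm, at each end an upright cheek 8 mm thick; cheeks 100 mm apart inside, 8 mm spare at each barrel end. In each cheek a 90-degree V-groove, bottom 24 mm, mouth (36 mm wide) 42 mm above the table; a seated axle lies 34 mm above it. Origin on the table under the middle; x from cheek to cheek (axle direction), z up.
- long_cradle: long roller's cradle, fixed, wooden: base board 146 x 60 x 6 mm, at each end an upright cheek 8 mm thick; cheeks 130 mm apart inside, 8 mm spare at each barrel end. In each cheek a 90-degree V-groove, bottom 24 mm, mouth (36 mm wide) 42 mm above the table; a seated axle lies 34 mm above it. Origin on the table under the middle; x from cheek to cheek (axle direction), z up.
- crescent_block: bystander: crescent-shaped dark wooden hand printing block, loose, about 60 by 105 mm and 24 mm thick with a scalloped edge, 49 mm high with the bar handle on its back. Origin on the table; the handle's middle lies 10 mm from it along own x (towards the outer curve); y along the handle, z up.
- round_block: bystander: round dark wooden hand printing block with a scalloped edge, loose, 84 mm across and 24 mm thick, 49 mm high with the bar handle on its back. Origin on the table under its middle; own y along the handle, z up.
Things that resemble listed ones, but are neither listed nor needed, are in the scene too. What is shaped like the long_roller but green is not meant.

How it is judged:
By the outcome, as a careful person would: the job done as asked, in the order asked, and still so for the second after the job is handed in, with the robot touching nothing.
It also fails if it takes over 90 s, if anything falls off the work surface, if the arm or the gripper's body presses on something with over 40 N, if the wrist force passes 120 N, or if a joint passes its speed limit or range.

## Robot

A 6-joint arm with a two-finger parallel gripper is mounted at the origin on the work surface. World frame = base frame: x ahead of the robot, y to its left, z up, the work surface at z = 0. Lengths are in mm, angles in rad, forces in N, time in s.
With the tool pointing down it reaches from about 400 to 825 mm from the base axis. Payload 7 kg.
Tool frame: the origin (TCP) lies on the front face of the gripper's body, between the roots of the fingers; the fingertips stand 73 mm ahead of it and the grasp point (between the pads) lies 54 mm ahead of it (arm.finger_overhang is the distance from the TCP to the fingertips, in mm); z points along the fingers, y is the line along which they close (so a half turn about z gives the same grasp; the last joint's range is limited). The gripper opens to 85 mm and grips with 20 to 120 N. Pads are 22 mm wide; open, the fingers measure 114 mm over their backs; the gripper's body (76 mm by 85 mm) begins 54 mm behind the grasp point. The pads swing forward as they close: fully open they stand 13 mm farther back than shut.
Start: joints at [1.39, 0.359, 0.012, 0, -1.224, -0.288], TCP at [304.98, 602.148, 303.902] pointing down, gripper open.
Joint ranges: [-3.07, 3.07], [-1.43, 2.12], [-1.02, 1.25], [-3.03, 1.67], [-3.05, -0], [-3.03, 3.03]. Speed limits (rad/s): [2.39, 2.39, 3.01, 3.14, 3.14, 3.14].

## Interface

Orientations are given as a 3x3 rotation matrix whose columns are the frame's x, y, z axes.
In Python, from rig import arm gives the robot as it stands.
- The arm moves only by the tool move_arm, never from a script. Its arguments are lists of equal length, an entry for each row: "delta_rot": the turn, a rotation vector about the world's x, y, z in degrees, a list of three; "xyz": the shift along the world's x, y, z in m, a list of three; "hand": the opening, from 0 (shut) to 1 (fully open). In form: {"delta_rot": [[wx, wy, wz], ...], "xyz": [[x, y, z], ...], "hand": [hand, ...]}. A call has 1 to 10 rows; each row shifts and turns the commanded pose from where the row before left it; what a row does not reach is not made up. A row lasts 1/10 s, in which the tool goes at most 50 mm and 8.59 degrees, less where a joint would pass 70% of its speed; a pose out of reach is approached as far as the arm can. A call with a gripper value outside its range is refused whole. The fingers move at their own pace and stop on an object; "newtons" is the grip in N (left out, the last holds). Time passes only in rows, so rows that do not move let the fingers close. It gives the time, the measured TCP pose, the force, the opening and the grip force at its end, in the units of the state.
- arm.observe(): the state, without advancing time (a new reading comes with each control period).
- arm.grab_frame(name): name is "scene" or "side" or "wrist"; returns (picture, depth): 384x512x3 uint8, blue, green, red; 384x512 float32, mm along the optical axis (not along the pixel's ray), 0 where there is no reading.
- arm.get_calibration(name): a dict with "K" (3x3 intrinsics, pixels), "D" ([k1, k2, p1, p2, k3] as OpenCV has them; the pictures are not rectified), "cam_to_world" (4x4, takes a point from camera to world coordinates). Camera axes: x right, y up, looking along -z (the intrinsics and any distortion apply to the point x, -y, -z); pixel columns grow to the right and rows downward; lengths in mm; the calibration is good to about 2 mm. A picture is of the moment at which its call begins: read the wrist's pose just before it. get_calibration takes no time and is no camera call; for the wrist camera it gives the pose at the moment of the call.
- arm.finish_job(): hands the job in; it is judged then, once.
The state is a dict: "t": time; "q": joint angles; "joint_vel": joint speeds; "tau": joint torques, N m; "tool_pos": TCP position; "tool_rot": TCP orientation; "ft_force": force on the tool from outside, world axes, zero at the start; "torque": the same for the moment, N m; "opening": finger opening in mm; "grasp_force": force on a finger pad.
Only numpy, scipy, OpenCV 4.12 (cv2) and the standard library are available. Lean on these libraries where they do the work, as an engineer would, in place of code of your own. Each camera call takes 0.05 s, during which the arm holds its last target. There are 200 camera calls.

## Working session

There is one attempt and no reset: what is moved stays moved. The work goes in short steps, Python scripts to look and compute and a tool call to move; the robot and the scene stay as the last step left them, time stands still between calls to the robot, and variables do not carry over. Pictures are saved under pics/ and viewed, at most 14 in all, crops included, and the job is handed in when it is done.

Besides the shell and the picture viewer there is one more tool, called after "Emit:" as name(argument=value, ...) on one line, values as JSON. move_arm: Moves the arm, as the interface text tells. Its arguments: {"type":"object","properties":{"delta_rot":{"type":"array","items":{"type":"array","items":{"type":"number"}}},"xyz":{"type":"array","items":{"type":"array","items":{"type":"number"}}},"hand":{"type":"array","items":{"type":"number"}},"newtons":{"type":"number"}},"required":["delta_rot","xyz","hand"]}

```bash
ls; mkdir -p pics
cat > h.py <<'E'
import cv2, numpy as np
from rig import arm
def shot(n):
    c=arm.get_calibration(n); p,d=arm.grab_frame(n); return p,d,c
def world(c,d,uv,z=None):
    """pixels -> world; depth if z None else plane z"""
    uv=np.float64(uv).reshape(-1,2); K=np.array(c["K"]);D=np.array(c["D"]);T=np.array(c["cam_to_world"])
    n=cv2.undistortPoints(uv.reshape(-1,1,2),K,D).reshape(-1,2)
    r=np.c_[n[:,0],-n[:,1],-np.ones(len(n))]
    if z is None:
        s=np.array([d[int(round(v)),int(round(u))] for u,v in uv])
    else:
        rw=r@T[:3,:3].T; s=(z-T[2,3])/rw[:,2]
    return (r*s[:,None])@T[:3,:3].T+T[:3,3]
def cloud(c,d):
    h,w=d.shape; u,v=np.meshgrid(np.arange(w),np.arange(h))
    uv=np.c_[u.ravel(),v.ravel()]
    return world(c,d,uv).reshape(h,w,3)
E
python3 - <<'E'
from h import *
for n in("scene","side","wrist"):
    p,d,c=shot(n); cv2.imwrite(f"pics/{n}0.png",p); np.savez(f"{n}0.npz",p=p,d=d,T=c["cam_to_world"],K=c["K"],D=c["D"])
    print(n,np.round(c["cam_to_world"],2).tolist(), c["D"],(d>0).mean())
a=cv2.resize(cv2.imread("pics/scene0.png"),(800,600)); cv2.imwrite("pics/scene0b.png",a)
E
```

```text
pics
scene [[-0.19, -0.82, 0.54, 902.5], [0.98, -0.17, 0.1, 58.35], [0.01, 0.55, 0.84, 744.37], [0.0, 0.0, 0.0, 1.0]] [0.00220514 0.         0.         0.         0.        ] 0.9961395263671875
side [[0.98, 0.14, -0.11, 307.54], [-0.17, 0.71, -0.68, -777.97], [-0.02, 0.69, 0.72, 857.43], [0.0, 0.0, 0.0, 1.0]] [-0.0827166  0.         0.         0.         0.       ] 0.9956105550130209
wrist [[-0.45, 0.86, 0.25, 366.92], [-0.89, -0.44, -0.12, 570.45], [0.0, -0.28, 0.96, 372.33], [0.0, 0.0, 0.0, 1.0]] [-0.03129705  0.          0.          0.          0.        ] 0.9958648681640625
```

View pics/scene0b.png

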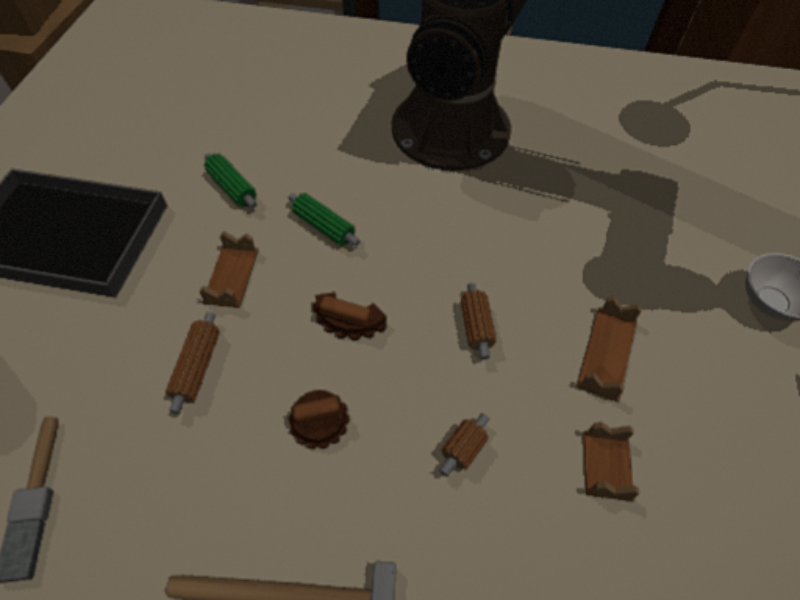

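View pics/side0.png

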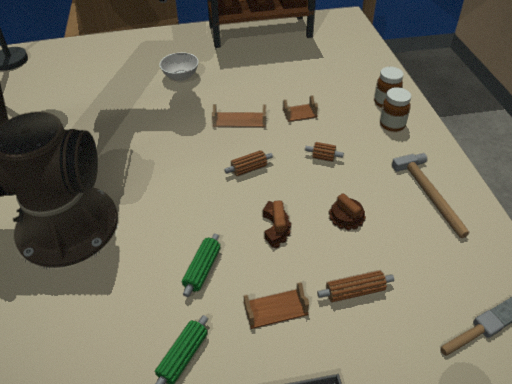

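The scene view (800x600) shows three brown rollers at (193,362), (478,320) and (465,444). The cradles are at (230,270), (608,350) and (608,462), and the blocks at (348,313) and (319,418). The two green rollers at (230,180) and (323,220) are decoys. Next I'll measure everything using colour and depth.

```bash
cat > m.py <<'E'
from h import *
def measure(p,d,c,zr=(3,60),minpts=60):
    P=cloud(c,d); hsv=cv2.cvtColor(p,cv2.COLOR_BGR2HSV)
    m=((P[...,2]>zr[0])&(P[...,2]<zr[1])&(d>0)&(P[...,0]>150)&(P[...,0]<900)&(abs(P[...,1])<600)).astype(np.uint8)
    n,l,st,ce=cv2.connectedComponentsWithStats(m)
    for i in range(1,n):
        if st[i,4]<minpts: continue
        q=P[l==i]; r=cv2.minAreaRect(np.float32(q[:,:2])); b=cv2.boxPoints(r)
        e=[b[1]-b[0],b[2]-b[1]]; e=e[np.argmax([np.linalg.norm(x) for x in e])]
        a=np.degrees(np.arctan2(e[1],e[0]))%180
        print("px",np.round(ce[i]),"n",st[i,4],"ctr",np.round(r[0]),"size",np.round(sorted(r[1])),"ang %.1f"%a,"zmax %.0f"%np.percentile(q[:,2],98),"hsv",np.median(hsv[l==i],0))
E
python3 - <<'E'
from m import *
for n in("scene","side"):
    z=np.load(n+"0.npz"); print(n); measure(z["p"],z["d"],dict(K=z["K"],D=z["D"],cam_to_world=z["T"]))
E
```

```text
scene
px [147. 115.] n 609 ctr [ 231. -359.] size [ 56. 167.] ang 51.0 zmax 43 hsv [ 65. 172.  65.]
px [ 64. 153.] n 3940 ctr [ 386. -527.] size [146. 232.] ang 180.0 zmax 36 hsv [30. 32. 17.]
px [207. 140.] n 718 ctr [ 285. -175.] size [ 59. 168.] ang 59.9 zmax 43 hsv [ 65.  172.5  64. ]
px [147. 173.] n 1092 ctr [ 425. -297.] size [ 65. 118.] ang 4.3 zmax 41 hsv [ 13. 161.  83.]
px [496. 182.] n 1275 ctr [283. 542.] size [ 98. 164.] ang 2.6 zmax 52 hsv [ 17.  20. 100.]
px [306. 205.] n 719 ctr [442. 102.] size [ 41. 129.] ang 15.8 zmax 43 hsv [ 13. 154.  74.]
px [223. 202.] n 958 ctr [466. -92.] size [ 75. 121.] ang 81.6 zmax 51 hsv [ 12. 170.  46.]
px [390. 223.] n 1649 ctr [434. 302.] size [ 65. 178.] ang 167.8 zmax 41 hsv [ 13. 163.  84.]
px [123. 231.] n 1113 ctr [ 589. -288.] size [ 51. 158.] ang 9.6 zmax 42 hsv [ 13. 158.  76.]
px [204. 267.] n 1117 ctr [637. -91.] size [76. 81.] ang 116.4 zmax 50 hsv [ 11. 172.  44.]
px [297. 284.] n 717 ctr [635. 105.] size [47. 98.] ang 149.4 zmax 42 hsv [ 13. 152.  76.]
px [ 18. 327.] n 1984 ctr [ 800. -417.] size [ 44. 201.] ang 15.5 zma
[... 917 characters left out ...]
9.] ang 112.4 zmax 51 hsv [ 12. 152.  58.]
px [276. 223.] n 899 ctr [472. -87.] size [ 61. 140.] ang 79.0 zmax 51 hsv [ 12. 151.  73.]
px [201. 265.] n 1220 ctr [ 293. -168.] size [ 54. 177.] ang 61.2 zmax 43 hsv [ 65. 156. 100.]
px [355. 286.] n 1391 ctr [ 588. -281.] size [ 60. 161.] ang 3.2 zmax 43 hsv [ 14. 143. 100.]
px [277. 307.] n 1770 ctr [ 430. -297.] size [ 65. 135.] ang 6.0 zmax 41 hsv [ 13. 150. 121.]
px [482. 326.] n 1374 ctr [ 796. -419.] size [ 49. 196.] ang 18.5 zmax 23 hsv [ 68.  20. 108.]
px [181. 351.] n 1695 ctr [ 235. -351.] size [ 62. 159.] ang 51.4 zmax 43 hsv [ 65. 156.  99.]
px [320. 380.] n 316 ctr [ 456. -454.] size [32. 93.] ang 169.4 zmax 39 hsv [47.5 15.  65. ]
```

The short, middle and long rollers are brown, with overall lengths of 98, 129 and 158 mm. Cradle lengths give short = (615,298), middle = (425,-297) and long = (434,302). The green 167 mm rollers are excluded. Next come close wrist views, starting on the way to the short cradle.

```bash
cat >> h.py <<'E'
def plan(x,y,z,axle=None):
    s=arm.observe(); R=np.array(s["tool_rot"]); yy=np.degrees(np.arctan2(R[1,1],R[0,1]))
    t=np.array(s["tool_pos"]); dl=np.array([x,y,z])-t; n=int(np.ceil(np.linalg.norm(dl)/50))
    o="t %.2f pos %s yaxis %.1f open %.1f grip %.1f F %s q %s | D(m) %s rows>=%d"%(s["t"],np.round(t,1),yy,s["opening"],s["grasp_force"],np.round(s["ft_force"],1),np.round(s["q"],2),np.round(dl/1000,4),n)
    if axle is not None: o+=" dyaw %.1f"%((axle+90-yy+90)%180-90)
    print(o, "tilt",np.round(R[:2,2],3))
E
python3 - <<'E'
from h import *
plan(615,298,300,-1.5)
a=cv2.imread("pics/scene0.png")
t=[cv2.resize(a[y:y+90,x:x+90],(260,260)) for x,y in((255,240),(262,165),(80,185))]
g=[cv2.resize(a[y:y+90,x:x+90],(260,260)) for x,y in((345,250),(345,180),(105,130))]
cv2.imwrite("pics/crop1.png",np.vstack([np.hstack(t),np.hstack(g)]))
E
```

```text
t 0.15 pos [304.9 602.  303.2] yaxis -116.9 open 85.8 grip 0.0 F [-0.1 -0.1 -0. ] q [ 1.39  0.36  0.01 -0.   -1.22 -0.29] | D(m) [ 0.3101 -0.304  -0.0032] rows>=9 dyaw 25.4 tilt [-0.    -0.001]
```

View pics/crop1.png

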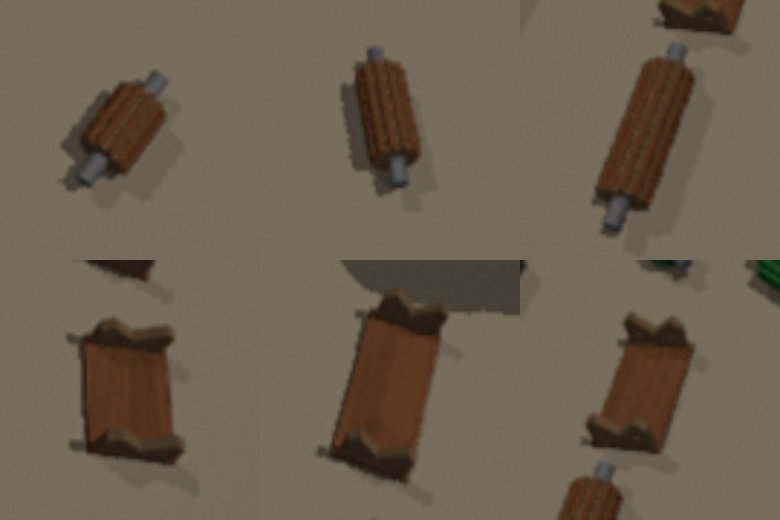

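The crop confirms three brown ribbed rollers (top row: short, middle, long) and three empty cradles (bottom row: short, long, middle). Moving to hover over the short cradle.

Emit:
move_arm(delta_rot=[[0, 0, 2.54], [0, 0, 2.54], [0, 0, 2.54], [0, 0, 2.54], [0, 0, 2.54], [0, 0, 2.54], [0, 0, 2.54], [0, 0, 2.54], [0, 0, 2.54], [0, 0, 2.54]], xyz=[[0.031, -0.0304, 0], [0.031, -0.0304, 0], [0.031, -0.0304, 0], [0.031, -0.0304, 0], [0.031, -0.0304, 0], [0.031, -0.0304, 0], [0.031, -0.0304, 0], [0.031, -0.0304, 0], [0.031, -0.0304, 0], [0.031, -0.0304, 0]], hand=[1, 1, 1, 1, 1, 1, 1, 1, 1, 1])

```text
t: 1.15
tool_pos: [615.9, 296.7, 303.7]
tool_rot: [[1.0, -0.024, -0.0], [-0.024, -1.0, -0.0], [-0.0, 0.0, -1.0]]
ft_force: [-0.3, 0.3, 0.3]
opening: 85.5
grasp_force: 0.0
```

Emit:
move_arm(delta_rot=[[0, 0, 0], [0, 0, 0]], xyz=[[0, 0, 0], [0, 0, 0]], hand=[1, 1])

```text
t: 1.35
tool_pos: [615.5, 297.0, 303.1]
tool_rot: [[1.0, -0.028, -0.001], [-0.028, -1.0, -0.001], [-0.001, 0.001, -1.0]]
ft_force: [-0.8, 0.5, -0.4]
opening: 85.3
grasp_force: 0.0
```

Run:
```python
from m import *
p,d,c=shot("wrist"); cv2.imwrite("pics/w1.png",p); measure(p,d,c,minpts=300)
print("cheek tops"); measure(p,d,c,zr=(30,50),minpts=60)
plan(635,105,300,-30.6)
```

```text
px [471.   6.] n 457 ctr [799.  35.] size [16. 29.] ang 75.8 zmax 26 hsv [105.  11.  72.]
px [401. 148.] n 1948 ctr [636. 108.] size [38. 98.] ang 152.0 zmax 41 hsv [ 14. 118.  76.]
px [252. 164.] n 3055 ctr [620. 297.] size [60. 86.] ang 2.9 zmax 40 hsv [ 13. 129. 127.]
px [253. 275.] n 3524 ctr [449. 299.] size [ 60. 145.] ang 168.1 zmax 37 hsv [ 13. 133. 126.]
px [494. 255.] n 1164 ctr [481. -62.] size [42. 66.] ang 143.3 zmax 44 hsv [ 12.  114.5  69. ]
px [387. 260.] n 576 ctr [476. 103.] size [26. 64.] ang 44.5 zmax 40 hsv [16. 93. 70.]
px [ 93. 366.] n 1363 ctr [311. 564.] size [ 68. 107.] ang 174.1 zmax 49 hsv [ 30.   4. 131.]
cheek tops
px [405. 151.] n 1120 ctr [635. 106.] size [33. 54.] ang 152.1 zmax 41 hsv [ 13. 126.  77.]
px [262. 134.] n 112 ctr [660. 283.] size [ 8. 20.] ang 92.3 zmax 41 hsv [ 17.   91.  124.5]
px [236. 136.] n 109 ctr [659. 314.] size [ 8. 18.] ang 92.8 zmax 41 hsv [ 17.  90. 112.]
px [267. 196.] n 107 ctr [582. 279.] size [ 8. 18.] ang 94.0 zmax 41 hsv [ 17.  92. 120.]
px [241. 198.] n 111 ctr [581. 310.] size [ 8. 20.] ang 93.0 zmax 41 hsv [ 17.  91. 111.]
px [250. 241.] n 103 ctr [519. 300.] size [ 9. 19.] ang 75.5 zmax 41 hsv [ 17.  91. 110.]
px [274. 245.] n 107 ctr [512. 269.] size [ 9. 19.] ang 77.9 zmax 41 hsv [ 17.  93. 122.]
px [507. 260.] n 184 ctr [480. -59.] size [10. 24.] ang 160.2 zmax 46 hsv [ 13. 127.  77.]
px [391. 267.] n 271 ctr [468. 106.] size [25. 34.] ang 18.4 zmax 41 hsv [ 13. 126.  75.]
px [ 96. 345.] n 64 ctr [360. 540.] size [ 6. 28.] ang 79.5 zmax 50 hsv [67.5  6.  89.5]
px [ 76. 379.] n 97 ctr [275. 594.] size [10. 33.] ang 32.5 zmax 41 hsv [30.  3. 88.]
t 1.40 pos [615.  297.9 303.4] yaxis -91.5 open 85.7 grip 0.0 F [-0.9 -0.  -0.1] q [ 0.74  0.37  0.03 -0.   -1.23  0.81] | D(m) [ 0.02   -0.1929 -0.0034] rows>=4 dyaw -29.1 tilt [-0.001 -0.   ]
```

View pics/w1.png

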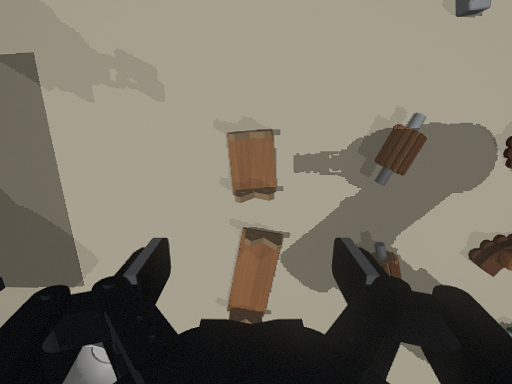

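The wrist view shows the short cradle at (252,164), centred at (620.5,296.5) and 3°. The long cradle at (253,275) is centred at (448.5,299) and 168°, and the short roller at (401,148) is at (636,107) and 152°. Lengths of 86, 145 and 98 mm match. Grasping the short roller.

Emit:
move_arm(delta_rot=[[0, 0, -5.3], [0, 0, -5.3], [0, 0, -5.3], [0, 0, -5.3], [0, 0, -5.3], [0, 0, 0], [0, 0, 0], [0, 0, 0], [0, 0, 0], [0, 0, 0]], xyz=[[0.0042, -0.0382, -0.024], [0.0042, -0.0382, -0.024], [0.0042, -0.0382, -0.024], [0.0042, -0.0382, -0.024], [0.0042, -0.0382, -0.024], [0, 0, -0.03], [0, 0, -0.03], [0, 0, -0.026], [0, 0, -0.02], [0, 0, 0]], hand=[1, 1, 1, 1, 1, 1, 1, 1, 1, 1])

```text
t: 2.4
tool_pos: [633.9, 107.8, 75.0]
tool_rot: [[0.884, -0.468, -0.005], [-0.468, -0.884, -0.002], [-0.003, 0.004, -1.0]]
ft_force: [-1.0, 1.1, 0.6]
opening: 85.2
grasp_force: 0.0
```

Emit:
move_arm(delta_rot=[[0, 0, 0], [0, 0, 0], [0, 0, 0], [0, 0, 0], [0, 0, 0], [0, 0, 0], [0, 0, 0], [0, 0, 0]], xyz=[[0, 0, 0], [0, 0, 0], [0, 0, 0], [0, 0, 0], [0, 0, 0], [0, 0, 0], [0, 0, 0], [0, 0, 0]], hand=[0.3, 0.3, 0.3, 0.3, 0.3, 0.3, 0.3, 0.3], newtons=30)

```text
t: 3.2
tool_pos: [636.5, 107.6, 79.6]
tool_rot: [[0.883, -0.469, 0.002], [-0.469, -0.883, 0.001], [0.001, -0.002, -1.0]]
ft_force: [-2.3, 0.7, 5.5]
opening: 40.3
grasp_force: 29.7
```

Emit:
move_arm(delta_rot=[[0, 0, 0], [0, 0, 0], [0, 0, 0], [0, 0, 6.2], [0, 0, 6.2], [0, 0, 6.2], [0, 0, 6.2], [0, 0, 6.2], [0, 0, 0], [0, 0, 0]], xyz=[[0, 0, 0.02], [0, 0, 0.04], [0, 0, 0.02], [-0.0031, 0.0379, 0], [-0.0031, 0.0379, 0], [-0.0031, 0.0379, 0], [-0.0031, 0.0379, 0], [-0.0031, 0.0379, 0], [0, 0, 0], [0, 0, 0]], hand=[0.3, 0.3, 0.3, 0.3, 0.3, 0.3, 0.3, 0.3, 0.3, 0.3])

```text
t: 4.2
tool_pos: [619.9, 297.6, 157.8]
tool_rot: [[0.999, 0.054, -0.0], [0.054, -0.999, 0.0], [-0.0, -0.0, -1.0]]
ft_force: [0.4, -1.0, -2.5]
opening: 39.6
grasp_force: 31.1
```

Run:
```python
from m import *
p,d,c=shot("wrist"); cv2.imwrite("pics/w2.png",p); plan(620.5,296.5,94,3)
q,_,_=shot("scene"); cv2.imwrite("pics/w2.png",np.hstack([p[::1,60:440],cv2.resize(q[210:360,310:470],(410,384))]))
```

```text
t 4.25 pos [620.1 296.5 157.8] yaxis -87.0 open 39.8 grip 31.1 F [-0.2 -0.8 -1.9] q [ 0.73  0.49 -0.13 -0.   -0.95  0.89] | D(m) [ 0.0004 -0.     -0.0638] rows>=2 dyaw -0.0 tilt [-0.001 -0.   ]
```

View pics/w2.png

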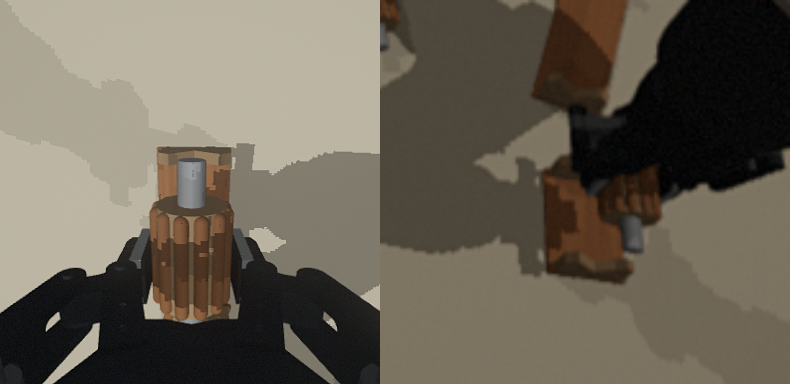

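The wrist view shows the short roller held level and in line with the cradle below it. Lowering and releasing.

Emit:
move_arm(delta_rot=[[0, 0, 0], [0, 0, 0], [0, 0, 0], [0, 0, 0], [0, 0, 0], [0, 0, 0]], xyz=[[0, 0, -0.02], [0, 0, -0.02], [0, 0, -0.014], [0, 0, -0.006], [0, 0, -0.003], [0, 0, 0]], hand=[0.3, 0.3, 0.3, 0.3, 0.3, 0.3])

```text
t: 4.9
tool_pos: [620.8, 296.4, 95.1]
tool_rot: [[0.999, 0.053, 0.0], [0.053, -0.999, -0.0], [0.0, 0.0, -1.0]]
ft_force: [0.2, -0.1, -2.3]
opening: 39.8
grasp_force: 31.1
```

Emit:
move_arm(delta_rot=[[0, 0, 0], [0, 0, 0]], xyz=[[0, 0, -0.001], [0, 0, 0]], hand=[0.3, 0.3])

```text
t: 5.1
tool_pos: [620.8, 296.9, 94.7]
tool_rot: [[0.999, 0.053, 0.001], [0.053, -0.999, 0.001], [0.001, -0.001, -1.0]]
ft_force: [0.8, -0.5, -2.0]
opening: 39.8
grasp_force: 31.1
```

Emit:
move_arm(delta_rot=[[0, 0, 0], [0, 0, 0], [0, 0, 0], [0, 0, 0], [0, 0, 0], [0, 0, 0], [0, 0, 0]], xyz=[[0, 0, -0.001], [0, 0, -0.001], [0, 0, 0], [0, 0, 0], [0, 0, 0], [0, 0, 0], [0, 0, 0]], hand=[0.3, 0.3, 0.55, 0.6, 0.8, 1, 1])

```text
t: 5.8
tool_pos: [620.5, 296.7, 91.8]
tool_rot: [[0.999, 0.053, -0.0], [0.053, -0.999, -0.0], [-0.0, 0.0, -1.0]]
ft_force: [-0.6, -0.1, 0.5]
opening: 85.2
grasp_force: 0.0
```

Emit:
move_arm(delta_rot=[[0, 0, 0], [0, 0, 0], [0, 0, 0], [0, 0, 0], [0, 0, 0], [0, 0, 0], [0, 0, 0]], xyz=[[0, 0, 0.02], [0, 0, 0.04], [0, 0, 0.04], [0, 0, 0.04], [0, 0, 0.04], [0, 0, 0.028], [0, 0, 0]], hand=[1, 1, 1, 1, 1, 1, 1])

```text
t: 6.5
tool_pos: [621.9, 297.4, 305.6]
tool_rot: [[0.999, 0.054, 0.007], [0.054, -0.999, 0.004], [0.007, -0.004, -1.0]]
ft_force: [1.3, -0.5, 0.3]
opening: 85.4
grasp_force: 0.0
```

Run:
```python
from m import *
p,d,c=shot("wrist"); cv2.imwrite("pics/w3.png",p); measure(p,d,c,zr=(3,75),minpts=300); plan(442,104,300,16)
P=cloud(c,d); q=P[120:230,200:310].reshape(-1,3)
steel=cv2.cvtColor(p,cv2.COLOR_BGR2HSV)[120:230,200:310,1].reshape(-1)<40
s=q[steel&(q[:,2]>10)]; print(len(s))
for k in (s[s[:,0]>620],s[s[:,0]<620]):
    if len(k): print(np.round(k.mean(0),1), np.round(np.percentile(k[:,2],95),1), np.round([k[:,0].min(),k[:,0].max()]))
cv2.imwrite("pics/w3.png",cv2.resize(p[80:300,150:420],None,fx=2.4,fy=2.4))
```

```text
px [484.  19.] n 1622 ctr [815.  26.] size [48. 54.] ang 86.1 zmax 27 hsv [105.  11. 117.]
px [253. 171.] n 3112 ctr [621. 297.] size [60. 98.] ang 2.8 zmax 54 hsv [ 14. 119. 112.]
px [507. 181.] n 330 ctr [624. -60.] size [16. 65.] ang 15.9 zmax 14 hsv [ 11. 131.  43.]
px [246. 277.] n 3295 ctr [449. 299.] size [ 60. 146.] ang 168.1 zmax 38 hsv [ 13. 134. 124.]
px [488. 278.] n 1586 ctr [473. -80.] size [63. 94.] ang 81.8 zmax 49 hsv [ 12. 121.  69.]
px [ 91. 367.] n 1442 ctr [290. 534.] size [ 65. 116.] ang 138.1 zmax 49 hsv [ 20.   4. 140.]
t 6.55 pos [621.1 297.1 302.7] yaxis -87.0 open 85.3 grip 0.0 F [ 0.3 -0.3 -0.5] q [ 0.73  0.38  0.04  0.   -1.23  0.9 ] | D(m) [-0.1791 -0.1931 -0.0027] rows>=6 dyaw 13.0 tilt [0.004 0.003]
376
[661.8 298.4  66.8] 375.4 [647. 691.]
[581.1 294.5  38.5] 41.0 [572. 590.]
```

View pics/w3.png

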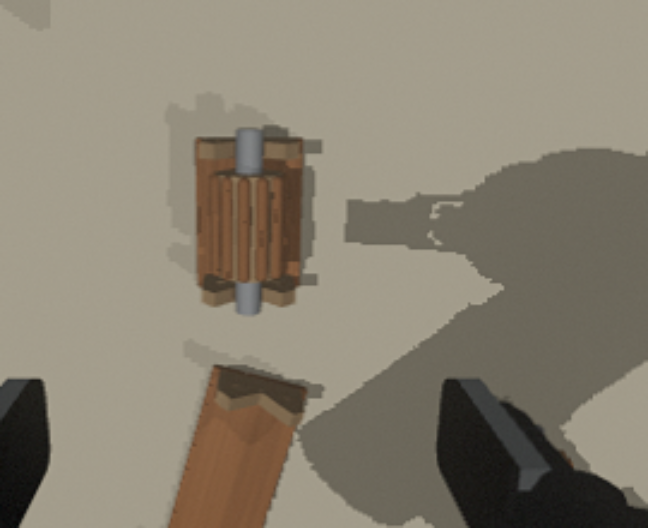

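The short roller sits in its cradle with the axle tops at 41 mm (34 + 7) and its length centred at 621,297. Next, hover over the middle roller.

Emit:
move_arm(delta_rot=[[0, 0, 1.857], [0, 0, 1.857], [0, 0, 1.857], [0, 0, 1.857], [0, 0, 1.857], [0, 0, 1.857], [0, 0, 1.857], [0, 0, 0], [0, 0, 0]], xyz=[[-0.0255, -0.0276, -0.005], [-0.0255, -0.0276, -0.005], [-0.0255, -0.0276, -0.005], [-0.0255, -0.0276, -0.005], [-0.0255, -0.0276, -0.005], [-0.0255, -0.0276, -0.005], [-0.0255, -0.0276, -0.005], [0, 0, 0], [0, 0, 0]], hand=[1, 1, 1, 1, 1, 1, 1, 1, 1])

```text
t: 7.45
tool_pos: [441.4, 102.8, 264.5]
tool_rot: [[0.961, 0.276, -0.0], [0.276, -0.961, -0.0], [-0.0, 0.0, -1.0]]
ft_force: [0.6, 0.4, -0.1]
opening: 85.4
grasp_force: 0.0
```

Run:
```python
from m import *
p,d,c=shot("wrist"); cv2.imwrite("pics/w4.png",p); measure(p,d,c,zr=(3,75),minpts=300); plan(442,104,78,16)
```

```text
px [472.  57.] n 4922 ctr [631. -90.] size [75. 84.] ang 26.3 zmax 49 hsv [ 11. 145.  69.]
px [ 92. 122.] n 7200 ctr [448. 298.] size [ 61. 147.] ang 167.8 zmax 39 hsv [ 13. 135. 130.]
px [252. 175.] n 3015 ctr [441. 102.] size [ 41. 127.] ang 16.0 zmax 41 hsv [ 13. 124. 122.]
px [412. 196.] n 3474 ctr [470. -93.] size [ 64. 119.] ang 81.6 zmax 49 hsv [ 13. 116.  62.]
px [503. 283.] n 829 ctr [ 400. -271.] size [36. 80.] ang 29.3 zmax 34 hsv [ 13. 133. 120.]
t 7.50 pos [442.  103.5 264.7] yaxis -74.0 open 85.5 grip 0.0 F [-0.1  0.2  0.1] q [ 0.67  0.02 -0.51 -0.   -1.04  1.18] | D(m) [-0.      0.0005 -0.1867] rows>=4 dyaw -0.0 tilt [-0. -0.]
```

Middle roller: (441,102), 16°, 127 mm long. Descending and gripping.

Emit:
move_arm(delta_rot=[[0, 0, 0], [0, 0, 0], [0, 0, 0], [0, 0, 0], [0, 0, 0], [0, 0, 0], [0, 0, 0]], xyz=[[-0.001, -0.001, -0.04], [0, 0, -0.04], [0, 0, -0.04], [0, 0, -0.03], [0, 0, -0.02], [0, 0, -0.017], [0, 0, 0]], hand=[1, 1, 1, 1, 1, 1, 1])

```text
t: 8.2
tool_pos: [440.4, 102.3, 75.3]
tool_rot: [[0.961, 0.276, -0.004], [0.276, -0.961, -0.003], [-0.005, 0.002, -1.0]]
ft_force: [-1.5, 0.4, 0.5]
opening: 85.4
grasp_force: 0.0
```

Emit:
move_arm(delta_rot=[[0, 0, 0], [0, 0, 0], [0, 0, 0], [0, 0, 0], [0, 0, 0], [0, 0, 0], [0, 0, 0], [0, 0, 0]], xyz=[[0, 0, 0], [0, 0, 0], [0, 0, 0], [0, 0, 0], [0, 0, 0], [0, 0, 0], [0, 0, 0], [0, 0, 0]], hand=[0.3, 0.3, 0.3, 0.3, 0.3, 0.3, 0.3, 0.3], newtons=35)

```text
t: 9.0
tool_pos: [441.5, 102.8, 79.0]
tool_rot: [[0.961, 0.276, 0.002], [0.276, -0.961, 0.001], [0.002, -0.001, -1.0]]
ft_force: [-1.2, 0.2, 6.6]
opening: 40.0
grasp_force: 34.7
```

Emit:
move_arm(delta_rot=[[0, 0, 0], [0, 0, 0], [0, 0, 0], [0, 0, 0], [0, 0, 0]], xyz=[[0, 0, 0.02], [0, 0, 0.04], [0, 0, 0.04], [0, 0, 0.02], [0, 0, 0]], hand=[0.3, 0.3, 0.3, 0.3, 0.3])

```text
t: 9.5
tool_pos: [442.2, 103.3, 201.4]
tool_rot: [[0.961, 0.277, 0.006], [0.277, -0.961, 0.004], [0.007, -0.002, -1.0]]
ft_force: [-0.0, 0.5, -3.1]
opening: 39.4
grasp_force: 36.3
```

Run:
```python
from m import *
plan(425,-297,194,5)
```

```text
t 9.50 pos [442.2 103.3 201.4] yaxis -73.9 open 39.4 grip 36.3 F [-0.   0.5 -3.1] q [ 0.67  0.09 -0.61  0.   -0.87  1.18] | D(m) [-0.0172 -0.4003 -0.0074] rows>=9 dyaw -11.1 tilt [0.006 0.004]
```

Emit:
move_arm(delta_rot=[[0, 0, -1.1], [0, 0, -1.1], [0, 0, -1.1], [0, 0, -1.1], [0, 0, -1.1], [0, 0, -1.1], [0, 0, -1.1], [0, 0, -1.1], [0, 0, -1.1], [0, 0, -1.1]], xyz=[[-0.001, -0.04, 0.003], [-0.001, -0.04, 0.003], [-0.001, -0.04, 0.003], [-0.001, -0.04, 0.003], [-0.001, -0.04, 0.003], [-0.001, -0.04, 0.003], [-0.001, -0.04, 0.003], [-0.001, -0.04, 0.003], [-0.001, -0.04, 0.003], [-0.001, -0.04, 0.003]], hand=[0.3, 0.3, 0.3, 0.3, 0.3, 0.3, 0.3, 0.3, 0.3, 0.3])

```text
t: 10.5
tool_pos: [430.1, -299.0, 227.0]
tool_rot: [[0.996, 0.087, -0.001], [0.087, -0.996, 0.001], [-0.001, -0.001, -1.0]]
ft_force: [1.3, 1.4, -0.7]
opening: 39.5
grasp_force: 36.3
```

Emit:
move_arm(delta_rot=[[0, 0, 0], [0, 0, 0]], xyz=[[0, 0, 0], [0, 0, 0]], hand=[0.3, 0.3])

```text
t: 10.7
tool_pos: [430.0, -298.2, 226.6]
tool_rot: [[0.996, 0.085, -0.002], [0.085, -0.996, 0.001], [-0.002, -0.001, -1.0]]
ft_force: [-0.0, 0.1, -1.6]
opening: 39.9
grasp_force: 36.4
```

Run:
```python
from m import *
p,d,c=shot("wrist"); cv2.imwrite("pics/w5.png",p)
plan(431,-297,194,5)
measure(p,d,c,zr=(3,50),minpts=200); print("tops"); measure(p,d,c,zr=(30,45),minpts=40)
for n in("scene","side"):
    z=np.load(n+"0.npz"); print(n); measure(z["p"],z["d"],dict(K=z["K"],D=z["D"],cam_to_world=z["T"]),zr=(34,45),minpts=15)
```

```text
t 10.75 pos [ 430.1 -297.5  226.8] yaxis -85.0 open 39.9 grip 36.4 F [ 0.5 -0.2 -1.3] q [-0.23  0.18 -0.43 -0.   -0.97  1.89] | D(m) [ 0.0009  0.0005 -0.0328] rows>=1 dyaw 0.0 tilt [-0.002  0.001]
px [256.  43.] n 3920 ctr [ 551. -292.] size [40. 85.] ang 4.1 zmax 41 hsv [ 14. 121. 156.]
px [ 55. 127.] n 5141 ctr [ 470. -100.] size [ 63. 110.] ang 83.5 zmax 49 hsv [ 13. 124. 117.]
px [451. 219.] n 19304 ctr [ 399. -529.] size [142. 200.] ang 180.0 zmax 34 hsv [45. 10. 46.]
px [229. 150.] n 530 ctr [ 459. -272.] size [15. 44.] ang 0.8 zmax 41 hsv [ 13.  112.5 120. ]
px [272. 150.] n 535 ctr [ 462. -317.] size [15. 43.] ang 5.9 zmax 41 hsv [ 13. 122. 116.]
px [104. 265.] n 1305 ctr [ 320. -150.] size [37. 83.] ang 90.9 zmax 40 hsv [ 66. 135. 129.]
tops
px [256.  38.] n 2775 ctr [ 561. -291.] size [31. 61.] ang 2.8 zmax 41 hsv [ 14. 122. 163.]
px [ 56. 121.] n 541 ctr [ 483. -102.] size [24. 72.] ang 61.3 zmax 45 hsv [ 13. 122.  91.]
px [430. 183.] n 1400 ctr [ 435. -471.] size [ 78. 178.] ang 152.7 zmax 35 hsv [75.  4. 90.]
px [230. 136.] n 108 ctr [ 476. -274.] size [ 8. 10.] ang 93.9
[... 3989 characters left out ...]
e [ 32. 117.] ang 60.1 zmax 43 hsv [ 66. 158. 105.]
px [356. 282.] n 785 ctr [ 587. -289.] size [ 33. 114.] ang 2.6 zmax 43 hsv [ 13. 146. 109.]
px [300. 286.] n 35 ctr [ 476. -278.] size [ 8. 20.] ang 93.6 zmax 42 hsv [ 17. 104. 105.]
px [247. 299.] n 34 ctr [ 370. -286.] size [ 7. 16.] ang 98.9 zmax 43 hsv [ 17.  103.5 109. ]
px [305. 300.] n 39 ctr [ 479. -310.] size [ 9. 19.] ang 102.6 zmax 44 hsv [ 17. 108. 110.]
px [251. 314.] n 38 ctr [ 372. -319.] size [ 8. 17.] ang 95.9 zmax 43 hsv [ 16.5 111.5 111. ]
px [180. 349.] n 1016 ctr [ 238. -363.] size [ 33. 115.] ang 51.4 zmax 44 hsv [ 66. 157. 104.]
px [317. 379.] n 160 ctr [ 455. -461.] size [17. 93.] ang 169.4 zmax 39 hsv [39. 14. 87.]
```

View pics/w5.png

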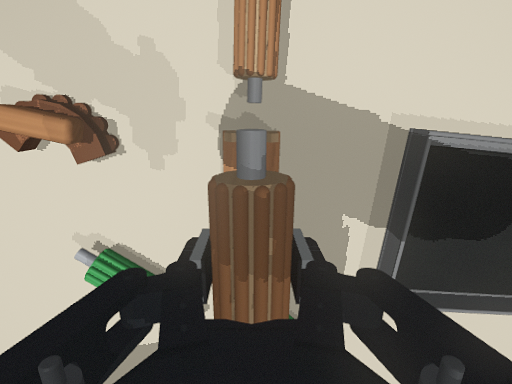

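The view shows the held middle roller at (252,240) above its cradle. Using the cheek tops from all three cameras, the cradle centre is (424,-297.2) at 4.2°. I'll correct by -7 mm in x and lower.

Emit:
move_arm(delta_rot=[[0, 0, -0.8], [0, 0, 0], [0, 0, 0], [0, 0, 0], [0, 0, 0], [0, 0, 0], [0, 0, 0], [0, 0, 0]], xyz=[[-0.007, 0.0003, -0.03], [0, 0, -0.04], [0, 0, -0.03], [0, 0, -0.02], [0, 0, -0.01], [0, 0, -0.003], [0, 0, -0.002], [0, 0, 0]], hand=[0.3, 0.3, 0.3, 0.3, 0.3, 0.3, 0.3, 0.3])

```text
t: 11.55
tool_pos: [424.6, -297.2, 93.7]
tool_rot: [[0.997, 0.074, 0.002], [0.074, -0.997, -0.0], [0.001, 0.001, -1.0]]
ft_force: [-0.5, -0.4, -2.5]
opening: 40.0
grasp_force: 36.4
```

Run:
```python
from m import *
plan(424,-297.2,92,4.2)
```

```text
t 11.55 pos [ 424.6 -297.2   93.7] yaxis -85.7 open 40.0 grip 36.4 F [-0.5 -0.4 -2.5] q [-0.23  0.34 -0.58  0.   -0.64  1.88] | D(m) [-0.0006 -0.     -0.0017] rows>=1 dyaw -0.1 tilt [ 0.002 -0.   ]
```

Emit:
move_arm(delta_rot=[[0, 0, 0], [0, 0, 0], [0, 0, 0], [0, 0, 0], [0, 0, 0], [0, 0, 0], [0, 0, 0]], xyz=[[0, 0, -0.001], [0, 0, 0], [0, 0, 0], [0, 0, 0], [0, 0, 0], [0, 0, 0], [0, 0, 0]], hand=[0.3, 0.3, 0.55, 0.6, 0.8, 1, 1])

```text
t: 12.25
tool_pos: [423.9, -297.2, 91.8]
tool_rot: [[0.997, 0.074, -0.0], [0.074, -0.997, 0.0], [-0.0, -0.0, -1.0]]
ft_force: [0.1, 0.2, 0.5]
opening: 85.4
grasp_force: 0.0
```

Emit:
move_arm(delta_rot=[[0, 0, 0], [0, 0, 0], [0, 0, 0], [0, 0, 0], [0, 0, 0], [0, 0, 0], [0, 0, 0]], xyz=[[0, 0, 0.02], [0, 0, 0.04], [0, 0, 0.04], [0, 0, 0.04], [0, 0, 0.04], [0, 0, 0.02], [0, 0, 0]], hand=[1, 1, 1, 1, 1, 1, 1])

```text
t: 12.95
tool_pos: [425.1, -297.8, 295.5]
tool_rot: [[0.997, 0.074, 0.006], [0.074, -0.997, -0.002], [0.006, 0.003, -1.0]]
ft_force: [0.2, 0.1, 0.5]
opening: 85.4
grasp_force: 0.0
```

Emit:
move_arm(delta_rot=[[0, 0, 0], [0, 0, 0], [0, 0, 0], [0, 0, 0], [0, 0, 0], [0, 0, 0]], xyz=[[0.04, 0.002, 0], [0.04, 0.002, 0], [0.04, 0.002, 0], [0.04, 0.002, 0], [0, 0, 0], [0, 0, 0]], hand=[1, 1, 1, 1, 1, 1])

```text
t: 13.55
tool_pos: [584.2, -288.8, 289.7]
tool_rot: [[0.997, 0.074, -0.003], [0.074, -0.997, 0.001], [-0.003, -0.001, -1.0]]
ft_force: [-0.8, -0.5, 0.3]
opening: 85.5
grasp_force: 0.0
```

Run:
```python
from m import *
p,d,c=shot("wrist"); cv2.imwrite("pics/w6.png",p)
plan(588,-289,78,3)
measure(p,d,c,zr=(3,75),minpts=300)
P=cloud(c,d); s=cv2.cvtColor(p,cv2.COLOR_BGR2HSV)[...,1]<45
for x0,x1 in((472,483),(365,376)):
    k=P[s&(P[...,2]>25)&(P[...,2]<60)&(P[...,0]>x0)&(P[...,0]<x1)&(abs(P[...,1]+297)<12)]
    if len(k): print(len(k),np.round(k.mean(0),1),np.percentile(k[:,2],95))
```

```text
t 13.60 pos [ 583.5 -289.   290.4] yaxis -85.8 open 85.5 grip 0.0 F [-0.5  0.1  0.2] q [-0.16  0.33 -0.06 -0.   -1.18  1.81] | D(m) [ 0.0045  0.     -0.2124] rows>=5 dyaw -1.2 tilt [-0.002  0.001]
px [389.  40.] n 1538 ctr [ 746. -436.] size [21. 90.] ang 15.7 zmax 20 hsv [ 17.  91. 149.]
px [ 97. 118.] n 3753 ctr [634. -99.] size [75. 82.] ang 17.6 zmax 49 hsv [ 12. 118.  90.]
px [495. 133.] n 2306 ctr [ 658. -583.] size [32. 91.] ang 0.9 zmax 57 hsv [105.   9.  83.]
px [252. 164.] n 3428 ctr [ 588. -289.] size [ 41. 158.] ang 2.5 zmax 41 hsv [ 13. 116.  98.]
px [103. 239.] n 2644 ctr [472. -91.] size [ 61. 115.] ang 86.0 zmax 49 hsv [ 12. 135.  82.]
px [420. 260.] n 4027 ctr [ 460. -529.] size [ 81. 142.] ang 89.6 zmax 35 hsv [30. 14. 44.]
px [249. 279.] n 3204 ctr [ 427. -297.] size [ 59. 122.] ang 4.5 zmax 54 hsv [ 13. 122.  92.]
px [410. 356.] n 619 ctr [ 312. -558.] size [28. 61.] ang 86.0 zmax 35 hsv [38.  8. 48.]
83 [ 477.8 -293.6   38.4] 41.13395696521721
11 [ 369.7 -302.5   38.9] 40.783040896920085
```

View pics/w6.png

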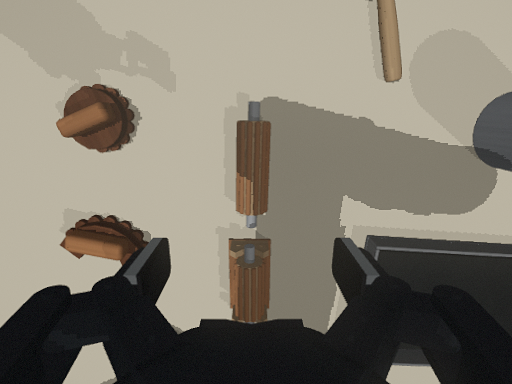

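The middle roller is seated, with axle tops at 41 mm at both cheeks. The long roller is at (252,164), which is (588,-289) at 2.5° and 158 mm. Grasping it.

Emit:
move_arm(delta_rot=[[0, 0, -1.7], [0, 0, 0], [0, 0, 0], [0, 0, 0], [0, 0, 0], [0, 0, 0], [0, 0, 0], [0, 0, 0]], xyz=[[0.004, 0, -0.04], [0, 0, -0.04], [0, 0, -0.04], [0, 0, -0.04], [0, 0, -0.025], [0, 0, -0.018], [0, 0, -0.01], [0, 0, 0]], hand=[1, 1, 1, 1, 1, 1, 1, 1])

```text
t: 14.4
tool_pos: [586.7, -289.3, 78.0]
tool_rot: [[0.999, 0.044, -0.002], [0.044, -0.999, 0.0], [-0.002, -0.001, -1.0]]
ft_force: [-0.7, 0.4, 0.4]
opening: 85.4
grasp_force: 0.0
```

Emit:
move_arm(delta_rot=[[0, 0, 0], [0, 0, 0], [0, 0, 0], [0, 0, 0], [0, 0, 0], [0, 0, 0], [0, 0, 0], [0, 0, 0]], xyz=[[0, 0, 0], [0, 0, 0], [0, 0, 0], [0, 0, 0], [0, 0, 0], [0, 0, 0], [0, 0, 0], [0, 0, 0]], hand=[0.3, 0.3, 0.3, 0.3, 0.3, 0.3, 0.3, 0.3], newtons=45)

```text
t: 15.2
tool_pos: [588.5, -289.4, 80.4]
tool_rot: [[0.999, 0.045, 0.002], [0.045, -0.999, -0.001], [0.002, 0.001, -1.0]]
ft_force: [-1.5, -0.4, 5.3]
opening: 39.7
grasp_force: 44.7
```

Emit:
move_arm(delta_rot=[[0, 0, 0], [0, 0, 0], [0, 0, 0], [0, 0, 0], [0, 0, 0], [0, 0, 0]], xyz=[[0, 0, 0.02], [0, 0, 0.04], [0, 0, 0.04], [0, 0, 0.03], [0, 0, 0.02], [0, 0, 0]], hand=[0.3, 0.3, 0.3, 0.3, 0.3, 0.3])

```text
t: 15.8
tool_pos: [589.1, -289.5, 232.6]
tool_rot: [[0.999, 0.045, 0.006], [0.045, -0.999, -0.001], [0.006, 0.002, -1.0]]
ft_force: [0.8, 0.2, -4.0]
opening: 39.4
grasp_force: 46.8
```

Run:
```python
from m import *
plan(448.5,299,228,-12.1)
```

```text
t 15.80 pos [ 589.1 -289.5  232.6] yaxis -87.4 open 39.4 grip 46.8 F [ 0.8  0.2 -4. ] q [-0.16  0.38 -0.13  0.   -1.06  1.78] | D(m) [-0.1406  0.5885 -0.0046] rows>=13 dyaw -14.7 tilt [ 0.006 -0.001]
```

Emit:
move_arm(delta_rot=[[0, 0, -0.73], [0, 0, -0.73], [0, 0, -0.73], [0, 0, -0.73], [0, 0, -0.73], [0, 0, -0.73], [0, 0, -0.73], [0, 0, -0.73], [0, 0, -0.73], [0, 0, -0.73]], xyz=[[-0.007, 0.0294, 0], [-0.007, 0.0294, 0], [-0.007, 0.0294, 0], [-0.007, 0.0294, 0], [-0.007, 0.0294, 0], [-0.007, 0.0294, 0], [-0.007, 0.0294, 0], [-0.007, 0.0294, 0], [-0.007, 0.0294, 0], [-0.007, 0.0294, 0]], hand=[0.3, 0.3, 0.3, 0.3, 0.3, 0.3, 0.3, 0.3, 0.3, 0.3])

```text
t: 16.8
tool_pos: [516.6, 5.8, 227.4]
tool_rot: [[0.996, -0.084, -0.002], [-0.084, -0.996, -0.0], [-0.002, 0.0, -1.0]]
ft_force: [1.4, 0.0, -3.5]
opening: 39.3
grasp_force: 46.7
```

Emit:
move_arm(delta_rot=[[0, 0, -0.73], [0, 0, -0.73], [0, 0, -0.73], [0, 0, -0.73], [0, 0, -0.73], [0, 0, -0.73], [0, 0, -0.73], [0, 0, -0.73], [0, 0, -0.73], [0, 0, -0.73]], xyz=[[-0.007, 0.0294, 0], [-0.007, 0.0294, 0], [-0.007, 0.0294, 0], [-0.007, 0.0294, 0], [-0.007, 0.0294, 0], [-0.007, 0.0294, 0], [-0.007, 0.0294, 0], [-0.007, 0.0294, 0], [-0.007, 0.0294, 0], [-0.007, 0.0294, 0]], hand=[0.3, 0.3, 0.3, 0.3, 0.3, 0.3, 0.3, 0.3, 0.3, 0.3])

```text
t: 17.8
tool_pos: [446.8, 299.3, 227.3]
tool_rot: [[0.978, -0.21, -0.002], [-0.21, -0.978, -0.001], [-0.002, 0.002, -1.0]]
ft_force: [0.3, 1.2, -3.4]
opening: 39.3
grasp_force: 46.7
```

Emit:
move_arm(delta_rot=[[0, 0, 0], [0, 0, 0]], xyz=[[0, 0, 0], [0, 0, 0]], hand=[0.3, 0.3])

```text
t: 18.0
tool_pos: [447.0, 298.7, 227.3]
tool_rot: [[0.978, -0.208, -0.002], [-0.208, -0.978, -0.002], [-0.002, 0.002, -1.0]]
ft_force: [-0.3, -0.4, -3.1]
opening: 39.6
grasp_force: 46.9
```

Run:
```python
from m import *
p,d,c=shot("wrist"); cv2.imwrite("pics/w7.png",p)
plan(448.5,298.8,92,-12.0)
measure(p,d,c,zr=(34,45),minpts=40)
P=cloud(c,d); k=P[(P[...,2]>150)&(P[...,2]<200)&(P[...,0]>480)]; print(np.round(k[:,0].max(),1))
```

```text
t 18.05 pos [447.3 298.1 227.6] yaxis -102.0 open 39.4 grip 46.9 F [ 0.2 -1.6 -3.9] q [ 0.95  0.2  -0.4  -0.   -0.98  0.41] | D(m) [ 0.0012  0.0007 -0.1356] rows>=3 dyaw 0.0 tilt [-0.002 -0.002]
px [218.  25.] n 851 ctr [590. 297.] size [37. 43.] ang 80.2 zmax 44 hsv [ 30.   8. 132.]
px [244.  31.] n 194 ctr [582. 276.] size [ 9. 15.] ang 93.5 zmax 42 hsv [ 17.  89. 137.]
px [203.  43.] n 192 ctr [580. 311.] size [ 8. 16.] ang 90.5 zmax 42 hsv [ 17.  87. 134.]
px [230. 112.] n 111 ctr [520. 303.] size [ 8. 10.] ang 78.0 zmax 42 hsv [ 17.  86. 153.]
px [272. 112.] n 115 ctr [512. 265.] size [ 7. 11.] ang 78.3 zmax 42 hsv [ 17.  86. 141.]
px [ 57. 305.] n 97 ctr [359. 546.] size [ 7. 37.] ang 83.1 zmax 45 hsv [30.  3. 86.]
px [ 25. 325.] n 153 ctr [342. 588.] size [ 8. 43.] ang 136.0 zmax 45 hsv [30.  3. 95.]
524.1
```

View pics/w7.png

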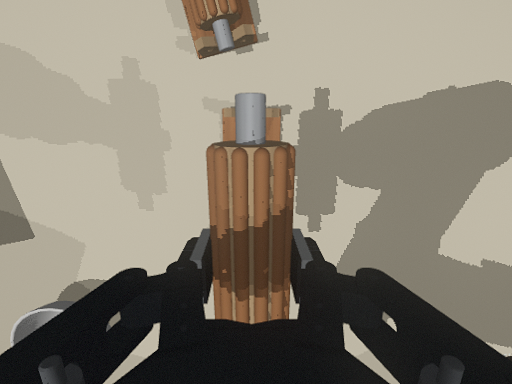

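The long roller is held in line over its cradle, whose visible cheek at (252,112) gives a centre of (448.5,298.5). Shifting +2 mm in x and lowering.

Emit:
move_arm(delta_rot=[[0, 0, 0], [0, 0, 0], [0, 0, 0], [0, 0, 0], [0, 0, 0], [0, 0, 0], [0, 0, 0], [0, 0, 0]], xyz=[[0.002, 0, -0.03], [0, 0, -0.04], [0, 0, -0.03], [0, 0, -0.02], [0, 0, -0.01], [0, 0, -0.003], [0, 0, -0.002], [0, 0, 0]], hand=[0.3, 0.3, 0.3, 0.3, 0.3, 0.3, 0.3, 0.3])

```text
t: 18.85
tool_pos: [450.0, 298.2, 94.6]
tool_rot: [[0.978, -0.21, 0.0], [-0.21, -0.978, -0.0], [0.0, 0.0, -1.0]]
ft_force: [-0.3, -3.8, -2.6]
opening: 39.5
grasp_force: 47.0
```

Run:
```python
from m import *
plan(448.5,298.8,92,-12.0)
```

```text
t 18.85 pos [450.  298.2  94.6] yaxis -102.1 open 39.5 grip 47.0 F [-0.3 -3.8 -2.6] q [ 0.95  0.37 -0.53  0.   -0.67  0.41] | D(m) [-0.0015  0.0006 -0.0026] rows>=1 dyaw 0.1 tilt [ 0. -0.]
```

Emit:
move_arm(delta_rot=[[0, 0, 0], [0, 0, 0], [0, 0, 0], [0, 0, 0], [0, 0, 0], [0, 0, 0], [0, 0, 0]], xyz=[[0, 0, -0.001], [0, 0, 0], [0, 0, 0], [0, 0, 0], [0, 0, 0], [0, 0, 0], [0, 0, 0]], hand=[0.3, 0.3, 0.55, 0.6, 0.8, 1, 1])

```text
t: 19.55
tool_pos: [450.1, 299.0, 93.0]
tool_rot: [[0.978, -0.209, 0.0], [-0.209, -0.978, 0.0], [0.0, -0.0, -1.0]]
ft_force: [-0.5, -0.8, -0.8]
opening: 85.3
grasp_force: 0.0
```

Emit:
move_arm(delta_rot=[[0, 0, 0], [0, 0, 0], [0, 0, 0], [0, 0, 0], [0, 0, 0], [0, 0, 0], [0, 0, 0], [0, 0, 0]], xyz=[[0, 0, 0.02], [0, 0, 0.04], [0, 0, 0.04], [0, 0, 0.04], [0, 0, 0.04], [0, 0, 0.03], [0, 0, 0], [0, 0, 0]], hand=[1, 1, 1, 1, 1, 1, 1, 1])

```text
t: 20.35
tool_pos: [449.9, 298.9, 303.4]
tool_rot: [[0.978, -0.209, 0.001], [-0.209, -0.978, 0.002], [0.0, -0.002, -1.0]]
ft_force: [-0.9, 0.3, -1.4]
opening: 85.9
grasp_force: 0.0
```

Run:
```python
from m import *
V=dict(short=(620.5,296.5,2.9,39),middle=(424,-297.2,4.2,54),long=(448.5,298.6,-12,69))
for n in("wrist","side","scene"):
    p,d,c=shot(n); P=cloud(c,d); cv2.imwrite(f"pics/end_{n}.png",p)
    s=cv2.cvtColor(p,cv2.COLOR_BGR2HSV)[...,1]<60
    for k,(x,y,a,h) in V.items():
        a=np.radians(a); u=np.array([np.cos(a),np.sin(a)]); r=P[...,:2]-[x,y]; l=r@u; t=r@[-u[1],u[0]]
        for g in(1,-1):
            q=P[s&(abs(l-g*h)<4)&(abs(t)<6)&(P[...,2]>20)&(P[...,2]<80)]
            if len(q)>4: print(n,k,g,len(q),"top %.1f"%np.percentile(q[:,2],95),np.round(q[:,:2].mean(0),1))
a,b=cv2.imread("pics/end_wrist.png"),cv2.imread("pics/end_side.png")
cv2.imwrite("pics/end.png",np.hstack([cv2.resize(a,(400,300)),cv2.resize(b,(400,300))]))
```

```text
wrist short -1 79 top 40.5 [581.7 294.4]
wrist long 1 70 top 40.7 [515.8 284.7]
wrist long -1 51 top 40.7 [381.2 312.9]
side short 1 10 top 42.1 [659.1 295.7]
side short -1 11 top 43.2 [581.2 292.1]
side middle 1 25 top 42.5 [ 478.3 -295.5]
side middle -1 23 top 43.6 [ 370.2 -302. ]
side long 1 11 top 42.8 [515.5 281.7]
side long -1 10 top 42.9 [379.8 310.4]
scene short 1 29 top 42.4 [659.6 297.3]
scene short -1 22 top 43.1 [581.7 293.3]
scene middle 1 14 top 42.5 [ 477.3 -291.9]
scene middle -1 9 top 43.4 [ 370.4 -298.2]
scene long 1 20 top 42.1 [516.1 284.1]
scene long -1 11 top 43.0 [380.5 312.4]
```

View pics/end.png

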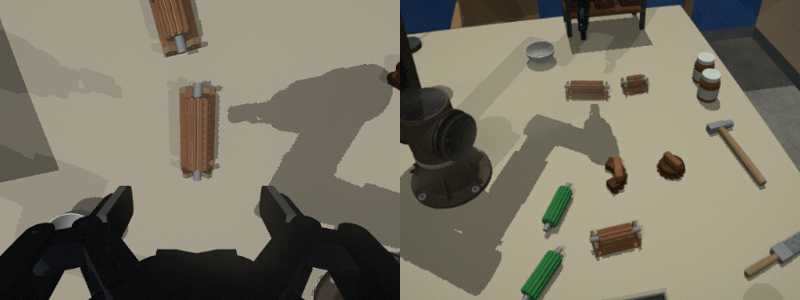

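The pictures show all three rollers in their cradles, with the axle tops near 41 mm at all six grooves and the two printing blocks where they were. Handing in.

```bash
python3 -c "
from rig import arm
print(arm.finish_job())"
```

```text
the job is handed in; nothing more can be done
None
```

The short, middle and long rollers are each seated in the cradle made for their length, the two printing blocks were left where they lay, and the job was handed in at about 20 s of the 90 s allowed.

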